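Stand the keeled-over reagent bottle up in its deep bin

ROBOT

A 7-joint arm with a two-finger parallel gripper is mounted at the origin on the work surface. World frame = base frame: x ahead of the robot, y to its left, z up, the work surface at z = 0. Lengths are in mm, angles in rad, forces in N, time in s.
With the tool pointing down it reaches from about 350 to 900 mm from the base axis. Payload 7.2 kg.
Tool frame: the origin (TCP) lies at the very end of the fingers, on their centre line; the grasp point (between the pads) lies 19 mm behind it; x points along the fingers, y is the direction in which the jaws open and shut, and the axes are right-handed (so a half turn about x gives the same grasp; the last joint's range is limited). The gripper opens to 88 mm and grips with 3 to 60 N. Pads are 20 mm wide; open, the fingers measure 115 mm over their backs; the gripper's body (75 mm by 178 mm) begins 61 mm behind the grasp point.
Start: joints at [1.23, 0.411, -0.013, 1.596, 0.006, 1.134, -0.082], TCP at [168.381, -601.895, 195.153] pointing down, gripper open.
Joint ranges: [-2.95, 2.95], [-0.29, 1.99], [-1.47, 1.44], [0.14, 2.54], [-1.03, 4.17], [0.13, 1.85], [-2.86, 2.86]. Speed limits (rad/s): [2.39, 2.39, 3.01, 3.01, 3.14, 3.14, 3.14].

INTERFACE

Orientations are given as a unit quaternion [x, y, z, w].
In Python, from plant import ctrl, optics, order, masks_of gives the robot as it stands.
- The arm moves only by the shell command python3 -m jog 'ROWS' [FORCE]. ROWS is JSON, a list of rows, each a list of 7 numbers: the turn, a rotation vector about the world's x, y, z in rad, then the shift along the world's x, y, z in m, then the closure, from 0 (fully open) to 1 (shut). In form: [[wx, wy, wz, dx, dy, dz, fingers], ...]. A call has 1 to 8 rows; each row is the pose to reach, as a shift and turn from the pose commanded when the call began; what a row does not reach only later rows make up. A row lasts 1/12 s, in which the tool goes at most 41.7 mm and 7.16 degrees, less where a joint would pass 70% of its speed; a pose out of reach is approached as far as the arm can. A call with a gripper value outside its range is refused whole. The fingers move at their own pace and stop on an object; FORCE is the grip in N (left out, the last holds). Time passes only in rows, so rows that repeat a pose let the fingers close. It gives the time, the measured TCP pose, the force and the opening at its end, in the units of the state.
- ctrl.get_obs(): the state, without advancing time (a new reading comes with each control period).
- optics.snapshot(name): name is "side" or "top" or "wrist"; returns a dict with "color" (420x560x3 uint8, red, green, blue), "mtx" (3x3 intrinsics, pixels), "rvec" (rotation vector, rad) and "tvec" (3), from world to camera coordinates, as OpenCV has them. Camera axes: x right, y down, z forward; pixel columns grow to the right and rows downward; lengths in mm; the calibration is good to about 2 mm. A picture is of the moment at which its call begins. There is no depth.
- order.sign_off(): hands the job in, once; it reports no verdict.
Trained networks look in a picture, given as the dict that the camera call returned (one of the last four; its "shot" number tells which), for a name from the list of things; names that differ only in an ending like _2 or _b are one class to them, and where a whole thing is asked for, a point or a joint stands for the part that bears it (a point fixed in the world has none). Each returns a list of dicts, best first, with "score" (0 to 1); they miss things now and then, are a little off and sometimes report something else, mostly with a low value. They report only what shows in the picture. A call takes as long as a camera call.
- masks_of(picture, label): "mask" (420x560 bool, what is visible of it) and "extent" ([left, top, width, height] in pixels, round what is visible of it).
The state is a dict: "clock": time; "joint_positions": joint angles; "joint_velocities": joint speeds; "effort": joint torques, N m; "tool_pos": TCP position; "tcp_rot": TCP orientation; "force": force on the tool from outside, world axes, zero at the start; "torque": the same for the moment, N m; "grip_width": opening from 0.0 (shut) to 1.0 (fully open).
Only numpy, scipy, OpenCV 4.12 (cv2) and the standard library are available. Lean on these libraries where they do the work, as an engineer would, in place of code of your own. Each camera call takes 0.05 s, during which the arm holds its last target. There are 200 camera calls.

TASK

In the deep grey bottle bin on the histology bench two slim amber bottles have keeled over and lean on the rim. Tip the one that has its screw cap on upright, so that it stands by itself on the floor of the bin, and let go of it. Leave the open bottle without a cap leaning as it is.

Things in the scene. Friction and masses are not known exactly. Their poses are not given: they have to be found in the camera images.
- capped_mid (a point): Loose amber bottle with white screw cap, 0.3 kg, 245 mm long: round body 44 mm wide up to 208 mm from its flat foot, cap 34 mm wide from 222 mm. Point on its axis 122.5 mm from the foot; z axis from foot to cap. Starts leaning 35 deg in an outer bay: foot on the floor at the bin's +x wall, side on its -x rim (touching about 165 mm from the foot), head sticking out over that rim.
- open_mid (a point): Bystander: loose amber bottle with the same 44 mm body but no cap, only a bare narrow open neck 20 to 24 mm wide; 240 mm long. It leans the same way in the other outer bay, its axis about 138 mm from the capped bottle's. Point on its axis half-way up, 120 mm from the foot; z axis from foot to mouth.
- bin: Deep open grey bin fixed to the bench, outside 138 (x) by 212 (y) by 136 mm high, walls 5 mm. Origin at the centre of its underside, z up, -x side roughly towards the robot. Inner floor 6 mm above the origin. Two 5 mm partitions nearly as high as the walls make three bays, each 128 mm long (x), 64 wide (y), centred at y = -69, 0, +69 mm; the bottles are in the outer two, either way round.

How it is judged:
By the outcome, as a careful person would: the job done as asked, in the order asked, and still so for the second after the job is handed in, with the robot touching nothing.
It also fails if it takes over 32 s, if anything falls off the work surface, if the arm or the gripper's body presses on something with over 40 N, if the wrist force passes 120 N, or if a joint passes its speed limit or range.

## Working session

There is one attempt and no reset: what is moved stays moved. The work goes in short steps, Python scripts to look and compute and a shell command to move; the robot and the scene stay as the last step left them, time stands still between calls to the robot, and variables do not carry over. Pictures are saved under pics/ and viewed, about 8 in all and at most 12, crops included, and the job is handed in when it is done.

```bash
mkdir -p pics
cat > h.py <<'E'
import numpy as np,cv2
from plant import ctrl,optics,order,masks_of
def save(p,n): cv2.imwrite('pics/'+n+'.png',cv2.cvtColor(p['color'],cv2.COLOR_RGB2BGR))
def proj(p,X): return cv2.projectPoints(np.array(X,float).reshape(-1,3),np.array(p['rvec'],float),np.array(p['tvec'],float),np.array(p['mtx'],float),None)[0].reshape(-1,2)
E
python3 - <<'E'
from h import *
np.set_printoptions(suppress=True,precision=3)
import pickle
d={}
for c in ['side','top']:
    p=optics.snapshot(c); d[c]=p; save(p,c+'0')
    R=cv2.Rodrigues(np.array(p['rvec'],float))[0]; print(c,'cam',-R.T@np.array(p['tvec'],float).ravel(),R[2],p['mtx'][0])
    for l in ['capped_mid','open_mid','bin']:
        r=masks_of(p,l); p[l]=r
        print(l,[(round(q['score'],2),q['extent'],int(q['mask'].sum())) for q in r])
pickle.dump(d,open('d.pkl','wb'))
print(ctrl.get_obs())
a=np.hstack([cv2.imread('pics/side0.png'),cv2.imread('pics/top0.png')]); cv2.imwrite('pics/both0.png',cv2.resize(a,(800,300)))
E
```

```text
side cam [453.93  481.885 661.648] [ 0.212 -0.587 -0.781] [524.996   0.    278.607]
capped_mid [(0.79, [272.1, 124.0, 83.4, 57.0], 2413)]
open_mid [(0.91, [331.9, 74.8, 73.8, 55.6], 1940)]
bin [(0.7, [228.2, 69.7, 162.4, 178.1], 14212)]
top cam [504.313  61.016 743.761] [ 0.166 -0.04  -0.985] [414.938   0.    273.366]
capped_mid [(0.68, [282.3, 175.8, 41.2, 86.9], 2366)]
open_mid [(0.96, [374.4, 196.7, 36.7, 96.1], 2299)]
bin [(0.6, [274.2, 147.7, 158.8, 128.4], 9781)]
{'clock': 0.4, 'joint_positions': array([ 1.23 ,  0.411, -0.013,  1.596,  0.006,  1.134, -0.082]), 'joint_velocities': array([ 0.   , -0.001, -0.   , -0.002, -0.001, -0.001, -0.001]), 'effort': array([ -0.001, -58.713,   0.64 , -29.102,  -0.054,   0.013,   0.   ]), 'tool_pos': array([ 168.354, -601.817,  195.044]), 'tcp_rot': array([-0.701, -0.096,  0.701, -0.096]), 'force': array([-0.037,  0.45 ,  0.186]), 'torque': array([ 0.044, -0.036, -0.016]), 'grip_width': 0.9994768601795403}
```

View pics/side0.png

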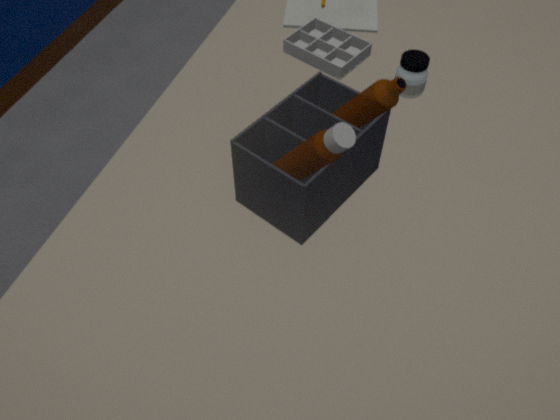

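View pics/top0.png

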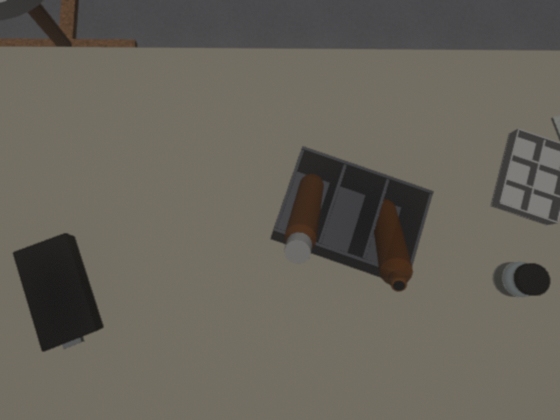

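The capped bottle is the near one in the side view (cap at about 340,138) and the left one in the top view (cap at about 298,248). The open bottle's mouth is at (400,85) in the side view and (399,285) in the top view. Next I fit the bin and the bottle axis.

Run:
```python
from h import *
import pickle
from scipy.optimize import least_squares
np.set_printoptions(suppress=True,precision=2)
d=pickle.load(open('d.pkl','rb'))
def Rz(a): return np.array([[np.cos(a),-np.sin(a),0],[np.sin(a),np.cos(a),0],[0,0,1]])
# bin corners (bin frame, outside) -> pixels
T=[(69,106,136),(69,-106,136),(-69,-106,136),(-69,106,136)]
tp=[(303,149),(432,191),(405,279),(273,240)]
S=[(69,106,136),(69,-106,136),(-69,-106,136),(-69,106,136),(69,106,0),(-69,106,0),(-69,-106,0)]
sp=[(234,143),(322,75),(388,117),(305,184),(237,200),(302,236),(383,168)]
def B(v,X): return np.array(X,float)@Rz(v[2]).T+[v[0],v[1],0]
def f(v): return np.r_[(proj(d['top'],B(v,T))-tp).ravel(),(proj(d['side'],B(v,S))-sp).ravel()]
b=min((least_squares(f,[580,40,a],loss='soft_l1') for a in (-.4,0,.4)),key=lambda r:r.cost)
print('bin',b.x,np.degrees(b.x[2]));print(f(b.x).reshape(-1,2))
obs={}
for lab,L in (('capped_mid',245),('open_mid',240)):
  cons={c:cv2.findContours(d[c][lab][0]['mask'].astype(np.uint8),cv2.RETR_EXTERNAL,cv2.CHAIN_APPROX_NONE)[0] for c in d}
  # silhouettes: hull of model circles vs mask points; residual = signed distance for hull side edges
  rings=[(0,22),(208,22),(222,17 if L==245 else 12),(L,17 if L==245 else 12)]
  def hull(c,foot,ax):
    u=np.cross(ax,[0,1,0]);u/=np.linalg.norm(u);w=np.cross(ax,u);t=np.linspace(0,2*np.pi,40)
    m=np.zeros((420*4,560*4),np.uint8)
    for i in range(3):
      P=np.vstack([foot+ax*h+r*(np.cos(t)[:,None]*u+np.sin(t)[:,None]*w) for h,r in rings[i:i+2]])
      cv2.fillConvexPoly(m,cv2.convexHull(np.round(proj(d[c],P)*4+1.5).astype(np.int32)),1)
    return cv2.resize(m*255,(560,420),interpolation=cv2.INTER_AREA)/255.
  def axis(v): # foot xy,z(world), tilt, heading
    ax=np.array([np.sin(v[3])*np.cos(v[4]),np.sin(v[3])*np.sin(v[4]),np.cos(v[3])]);return np.array(v[:3]),ax
  Y=(69 if lab=='capped_mid' else -69)
  tilt=np.radians(35)
  f0=B(b.x,[[64-22*np.cos(tilt),Y,6+22*np.sin(tilt)]])[0]
  g={}
  for c in d:
    g[c]=d[c][lab][0]['mask'].astype(float)
  def cost(v):
    foot,ax=axis(v);e=0
    for c in d:
      h=hull(c,foot,ax);m=g[c]
      ys,xs=np.nonzero(m); 
      # mask outside the model is bad; model outside mask is bad only where hidden-by-bin is excluded: points above rim height
      P=np.array([foot+ax*s for s in (150,)]);q=proj(d[c],P)[0];a2=proj(d[c],[foot+ax*L])[0]-q
      yy,xx=np.mgrid[:420,:560];vis=((xx-q[0])*a2[0]+(yy-q[1])*a2[1])>0
      e+=(m*(1-h)).sum()+(h*(1-m)*vis).sum()
    z=v[2]-f0[2];e+=.5*(z/2)**2*10+ ((v[3]-tilt)/np.radians(2))**2*5
    return e
  from scipy.optimize import minimize
  v0=[*f0,tilt,b.x[2]+np.pi]
  sx=np.array(v0)+np.vstack([np.zeros(5),np.diag([8,8,3,.05,.08])])
  r=minimize(cost,v0,method='Nelder-Mead',options=dict(initial_simplex=sx,maxiter=400,xatol=.01,fatol=.5))
  foot,ax=axis(r.x)
  Bi=lambda X:(np.array(X)-[b.x[0],b.x[1],0])@Rz(b.x[2])
  print(lab,'cost',cost(v0),r.fun,'foot',foot,'ax',ax,'tilt',np.degrees(r.x[3]),'head',np.degrees(r.x[4]),'binfoot',Bi(foot),'bin165',Bi(foot+165*ax),'grasp198',foot+198*ax)
from scipy.spatial.transform import Rotation as Ro
print(Ro.from_quat([-0.701,-0.096,0.701,-0.096]).as_matrix())
```

```text
bin [601.98 -84.04  -0.36] -20.420606456270864
[[-1.14 -3.23]
 [ 1.45  1.21]
 [ 3.09  0.04]
 [-1.37 -9.8 ]
 [-2.43 -3.1 ]
 [ 0.04 -4.15]
 [ 6.12 -9.46]
 [ 1.86  3.45]
 [ 0.07  0.42]
 [ 0.78  9.87]
 [-2.77  0.83]]
capped_mid cost 479.3607843137255 111.02021499177646 foot [672.28 -39.17  18.18] ax [-0.54  0.2   0.82] tilt 35.394202738853245 head 159.53116313185882 binfoot [50.22 66.58 18.18] bin165 [-45.34  66.66 152.68] grasp198 [564.84   0.94 179.58]
open_mid cost 466.96078431372547 125.49630224550728 foot [ 626.06 -165.59   18.2 ] ax [-0.54  0.2   0.82] tilt 35.26103567699315 head 159.64670916274846 binfoot [ 51.02 -68.03  18.2 ] bin165 [-44.23 -68.14 152.93] grasp198 [ 518.89 -125.84  179.88]
[[-0.    0.27 -0.96]
 [ 0.   -0.96 -0.27]
 [-1.    0.    0.  ]]
```

Run:
```python
from h import *
import pickle
d=pickle.load(open('d.pkl','rb'))
a=-.3564;R=np.array([[np.cos(a),-np.sin(a),0],[np.sin(a),np.cos(a),0],[0,0,1]])
out=[]
for c,(x0,y0,w,h) in (('top',(250,130,200,180)),('side',(215,60,200,190))):
    im=cv2.cvtColor(d[c]['color'],cv2.COLOR_RGB2BGR)
    im=cv2.resize(np.clip(im.astype(float)*1.6,0,255).astype(np.uint8)[y0:y0+h,x0:x0+w],(400*1,int(h*2)),interpolation=cv2.INTER_CUBIC)
    def L(P,col):
        q=(proj(d[c],P)-[x0,y0]+.5)*2
        for k in range(len(q)-1): cv2.line(im,tuple(np.round(q[k]).astype(int).tolist()),tuple(np.round(q[k+1]).astype(int).tolist()),col,1,cv2.LINE_AA)
    for z in (0,136):
        L(np.array([(69,106,z),(69,-106,z),(-69,-106,z),(-69,106,z),(69,106,z)])@R.T+[601.98,-84.04,0],(0,255,0))
    for f,ax in (((672.28,-39.17,18.18),(-.5425,.2026,.8152)),((626.06,-165.59,18.2),(-.5412,.2008,.8166))):
        L([np.array(f)+np.array(ax)*s for s in (0,100,245)],(255,255,0))
    out.append(cv2.copyMakeBorder(im,0,400-im.shape[0],0,0,cv2.BORDER_CONSTANT))
cv2.imwrite('pics/ov.png',np.hstack(out))
```

```text
(no output)
```

View pics/ov.png

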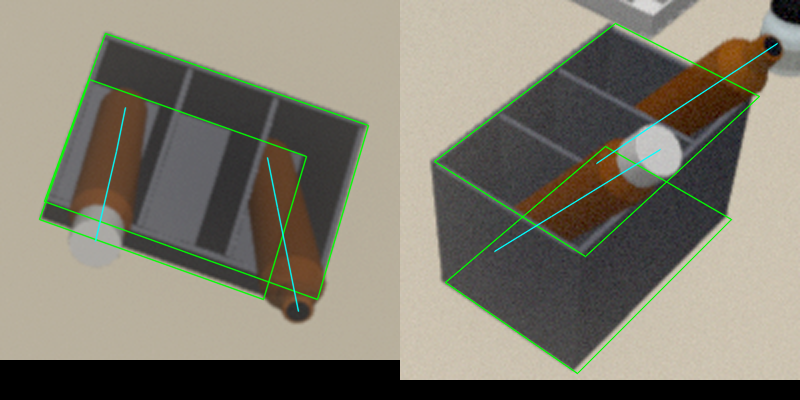

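```bash
cat > rv.py <<'E'
from h import *
from scipy.spatial.transform import Rotation as Ro
np.set_printoptions(suppress=True,precision=4)
def need(x,y,tcp,pr=True):
    x=np.array(x,float);x/=np.linalg.norm(x);y=np.array(y,float);y-=x*(x@y);y/=np.linalg.norm(y)
    o=ctrl.get_obs();C=Ro.from_quat(o['tcp_rot']);T=Ro.from_matrix(np.c_[x,y,np.cross(x,y)])
    print('clk',o['clock'],'rv',(T*C.inv()).as_rotvec(),'d(m)',(np.array(tcp)-o['tool_pos'])/1000,'tcp',o['tool_pos'],'F',o['force'],'w',o['grip_width'],'q',o['joint_positions'])
AX=np.array([-.5425,.2026,.8152]);FOOT=np.array([672.28,-39.17,18.18]);BY=np.array([-.349,-.937,0])
E
python3 -c "
from rv import *
need(-AX,BY,FOOT+330*AX)"
```

```text
clk 0.4 rv [-0.027  -0.6271 -0.6092] d(m) [0.3249 0.6295 0.0922] tcp [ 168.3541 -601.817   195.044 ] F [-0.0373  0.4497  0.1864] w 0.9994768601795403 q [ 1.2298  0.4112 -0.0127  1.5963  0.0056  1.1343 -0.0822]
```

```bash
python3 -m jog '[[0,0,0,0,0,0.04,0],[0,0,0,0,0,0.08,0],[0,0,0,0.01,0.02,0.12,0],[0,0,-0.1,0.03,0.05,0.14,0],[0,0,-0.2,0.05,0.08,0.16,0],[0,0,-0.3,0.07,0.11,0.17,0],[0,0,-0.4,0.09,0.145,0.18,0],[0,0,-0.5,0.11,0.18,0.18,0]]'
```

```text
clock: 1.07
tool_pos: [279.5, -420.9, 377.5]
tcp_rot: [0.703, -0.083, -0.701, -0.081]
force: [1.0, 0.7, 0.3]
grip_width: 1.001
```

```bash
python3 -m jog '[[0,0,-0.03,0.018,0.036,0,0],[0,-0.05,-0.06,0.036,0.072,0,0],[0,-0.1,-0.1,0.054,0.108,0,0],[0,-0.15,-0.1,0.072,0.144,0,0],[0,-0.2,-0.1,0.09,0.18,0,0],[0,-0.25,-0.1,0.108,0.216,0,0],[0,-0.3,-0.1,0.126,0.252,0,0],[0,-0.35,-0.1,0.144,0.288,0,0]]'; python3 -c "
from rv import *
need(-AX,BY,FOOT+330*AX)"
```

```text
clock: 1.73
tool_pos: [422.8, -132.0, 375.6]
tcp_rot: [0.81, -0.1, -0.563, -0.128]
force: [1.0, -0.3, 0.9]
grip_width: 1.001
clk 1.7333 rv [-0.18   -0.2305 -0.0575] d(m) [ 0.0704  0.1597 -0.0884] tcp [ 422.8247 -132.0119  375.5822] F [ 1.0263 -0.3326  0.8867] w 1.0009577549982358 q [ 0.7317 -0.2473 -0.3577  1.9468 -0.2183  1.0972 -1.4621]
```

```bash
python3 -m jog '[[-0.03,-0.04,0,0.015,0.035,0,0],[-0.06,-0.08,-0.02,0.03,0.07,0,0],[-0.1,-0.12,-0.03,0.045,0.1,-0.005,0],[-0.14,-0.17,-0.04,0.06,0.13,-0.03,0],[-0.18,-0.23,-0.06,0.07,0.155,-0.06,0],[-0.18,-0.23,-0.06,0.07,0.16,-0.085,0],[-0.18,-0.23,-0.06,0.07,0.16,-0.088,0],[-0.18,-0.23,-0.06,0.07,0.16,-0.088,0]]'; python3 -c "
from rv import *
need(-AX,BY,FOOT+330*AX)
need(-AX,BY,FOOT+255*AX)
need(-AX,BY,FOOT+181*AX)
p=optics.snapshot('side');save(p,'s1');q=optics.snapshot('wrist');save(q,'w1')
a=np.hstack([cv2.imread('pics/s1.png')[:300],cv2.imread('pics/w1.png')[60:360]]);cv2.imwrite('pics/m1.png',cv2.resize(a,(800,214)))"
```

```text
clock: 2.4
tool_pos: [490.5, 29.6, 283.2]
tcp_rot: [0.873, -0.157, -0.455, -0.08]
force: [0.6, -0.4, 0.7]
grip_width: 0.999
clk 2.4 rv [-0.0005 -0.0075 -0.0032] d(m) [ 0.0027 -0.002   0.004 ] tcp [490.5415  29.6481 283.2155] F [ 0.5565 -0.3697  0.6953] w 0.9993583685082658 q [ 0.4222 -0.2028 -0.7787  2.2028  0.4224  0.6594 -2.5838]
clk 2.4 rv [-0.0005 -0.0075 -0.0032] d(m) [ 0.0434 -0.0172 -0.0572] tcp [490.5415  29.6481 283.2155] F [ 0.5565 -0.3697  0.6953] w 0.9993583685082658 q [ 0.4222 -0.2028 -0.7787  2.2028  0.4224  0.6594 -2.5838]
clk 2.4 rv [-0.0005 -0.0075 -0.0032] d(m) [ 0.0835 -0.0321 -0.1175] tcp [490.5415  29.6481 283.2155] F [ 0.5565 -0.3697  0.6953] w 0.9993583685082658 q [ 0.4222 -0.2028 -0.7787  2.2028  0.4224  0.6594 -2.5838]
```

View pics/m1.png

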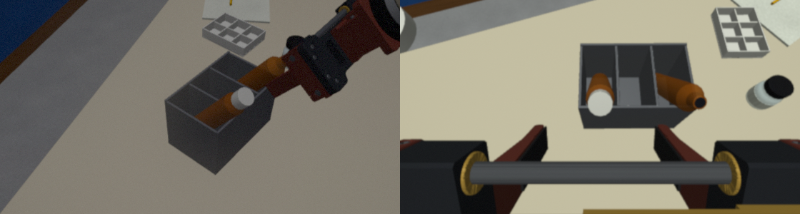

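The cap sits centred between the fingers in the wrist view (cap at about 600,103 in the mosaic, fingertips at 545 and 655). I'll approach along the bottle axis.

```bash
python3 -m jog '[[0,-0.0075,-0.003,0.017,-0.008,-0.018,0],[0,-0.0075,-0.003,0.03,-0.013,-0.037,0],[0,-0.0075,-0.003,0.044,-0.017,-0.057,0],[0,-0.0075,-0.003,0.057,-0.022,-0.077,0],[0,-0.0075,-0.003,0.07,-0.027,-0.097,0],[0,-0.0075,-0.003,0.0835,-0.032,-0.117,0],[0,-0.0075,-0.003,0.0835,-0.032,-0.117,0],[0,-0.0075,-0.003,0.0835,-0.032,-0.117,0]]'; python3 -c "
from rv import *
need(-AX,BY,FOOT+181*AX)
p=optics.snapshot('top');save(p,'s2');q=optics.snapshot('wrist');save(q,'w2')
a=np.hstack([cv2.imread('pics/s2.png')[90:390],cv2.imread('pics/w2.png')[60:360]]);cv2.imwrite('pics/m2.png',cv2.resize(a,(800,214)))"
```

```text
clock: 3.17
tool_pos: [550.5, -10.3, 218.4]
tcp_rot: [0.871, -0.156, -0.457, -0.093]
force: [-0.3, -0.4, -0.2]
grip_width: 1.001
clk 3.1667 rv [-0.0248 -0.009   0.0081] d(m) [ 0.0236  0.0078 -0.0526] tcp [550.5265 -10.3435 218.3533] F [-0.3419 -0.4348 -0.2182] w 1.0011403893194917 q [-0.0605 -0.0026 -0.2525  2.2421  0.7474  0.5261 -2.8411]
```

View pics/m2.png

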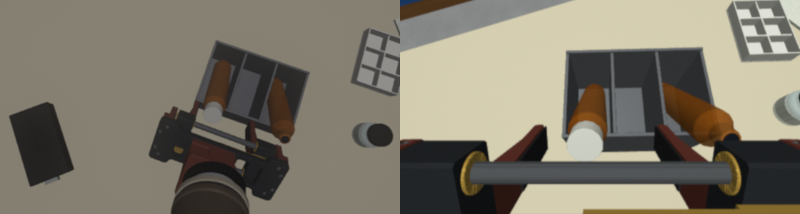

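Joint 7 is at its limit (q7 = -2.84), so the tool fell short and drifted off the axis. I'll back off and take the equivalent half-turned grasp.

```bash
python3 -m jog '[[0,0,0,-0.02,0.013,0.025,0],[0,0,0,-0.04,0.026,0.05,0],[-0.0678,0.0253,0.102,-0.06,0.039,0.075,0],[-0.1356,0.0506,0.204,-0.06,0.039,0.09,0],[-0.203,0.076,0.306,-0.06,0.039,0.1,0],[-0.271,0.101,0.408,-0.06,0.039,0.1,0],[-0.339,0.127,0.51,-0.06,0.039,0.1,0],[-0.407,0.152,0.612,-0.06,0.039,0.1,0]]'; python3 -m jog '[[-0.0678,0.0253,0.102,0,0,0,0],[-0.1356,0.0506,0.204,0,0,0,0],[-0.203,0.076,0.306,0,0,0,0],[-0.271,0.101,0.408,0,0,0,0],[-0.339,0.127,0.51,0,0,0,0],[-0.407,0.152,0.612,0,0,0,0],[-0.475,0.177,0.713,0,0,0,0],[-0.5425,0.2026,0.815,0,0,0,0]]'; python3 -c "
from rv import *
need(-AX,-BY,FOOT+330*AX)"
```

```text
clock: 3.93
tool_pos: [489.2, 32.3, 318.4]
tcp_rot: [0.84, 0.02, -0.487, 0.238]
force: [0.0, -0.8, -0.3]
grip_width: 1.004
clock: 4.6
tool_pos: [489.1, 32.2, 318.0]
tcp_rot: [0.619, 0.242, -0.422, 0.616]
force: [0.5, 0.1, 0.5]
grip_width: 0.996
clk 4.6 rv [-0.7369  0.2829  1.1554] d(m) [ 0.0041 -0.0045 -0.0308] tcp [489.1401  32.1797 317.9727] F [0.4584 0.1483 0.4752] w 0.9962884297054055 q [-0.3675 -0.2062 -0.1475  2.1643  0.588   0.8742 -1.0239]
```

```bash
python3 -m jog '[[-0.067,0.0257,0.105,0,0,0,0],[-0.134,0.0514,0.21,0,0,0,0],[-0.201,0.077,0.315,0,0,0,0],[-0.268,0.103,0.42,0,0,0,0],[-0.335,0.129,0.525,0,0,0,0],[-0.402,0.154,0.63,0,0,0,0],[-0.469,0.18,0.735,0,0,0,0],[-0.536,0.206,0.84,0,0,0,0]]'; python3 -m jog '[[-0.067,0.0257,0.105,0.002,-0.002,-0.01,0],[-0.134,0.0514,0.21,0.004,-0.004,-0.02,0],[-0.201,0.077,0.315,0.004,-0.004,-0.03,0],[-0.201,0.077,0.315,0.004,-0.004,-0.03,0],[-0.201,0.077,0.315,0.004,-0.004,-0.03,0]]'; python3 -c "
from rv import *
need(-AX,-BY,FOOT+330*AX)
need(-AX,-BY,FOOT+255*AX)
need(-AX,-BY,FOOT+181*AX)"
```

```text
clock: 5.27
tool_pos: [489.1, 32.1, 318.0]
tcp_rot: [0.251, 0.41, -0.248, 0.841]
force: [0.3, -0.2, 0.6]
grip_width: 1.0
clock: 5.68
tool_pos: [493.1, 28.1, 287.3]
tcp_rot: [0.092, 0.449, -0.165, 0.873]
force: [0.1, -0.3, 0.2]
grip_width: 0.997
clk 5.6833 rv [-0.0123  0.0048  0.0236] d(m) [ 0.0002 -0.0004 -0.0002] tcp [493.1006  28.1183 287.3461] F [ 0.0685 -0.3486  0.2087] w 0.9970903950587318 q [-0.5377 -0.1972  0.0132  2.238   0.6781  0.8027  0.2539]
clk 5.6833 rv [-0.0123  0.0048  0.0236] d(m) [ 0.0408 -0.0156 -0.0613] tcp [493.1006  28.1183 287.3461] F [ 0.0685 -0.3486  0.2087] w 0.9970903950587318 q [-0.5377 -0.1972  0.0132  2.238   0.6781  0.8027  0.2539]
clk 5.6833 rv [-0.0123  0.0048  0.0236] d(m) [ 0.081  -0.0306 -0.1216] tcp [493.1006  28.1183 287.3461] F [ 0.0685 -0.3486  0.2087] w 0.9970903950587318 q [-0.5377 -0.1972  0.0132  2.238   0.6781  0.8027  0.2539]
```

```bash
python3 -m jog '[[-0.012,0.005,0.0236,0.0136,-0.005,-0.0203,0],[-0.012,0.005,0.0236,0.027,-0.0102,-0.0405,0],[-0.012,0.005,0.0236,0.0405,-0.0153,-0.061,0],[-0.012,0.005,0.0236,0.054,-0.0204,-0.081,0],[-0.012,0.005,0.0236,0.0675,-0.0255,-0.1013,0],[-0.012,0.005,0.0236,0.081,-0.0306,-0.1216,0],[-0.012,0.005,0.0236,0.081,-0.0306,-0.1216,0],[-0.012,0.005,0.0236,0.081,-0.0306,-0.1216,0]]'; python3 -c "
from rv import *
need(-AX,-BY,FOOT+181*AX)
p=optics.snapshot('side');save(p,'s3');q=optics.snapshot('wrist');save(q,'w3')
a=np.hstack([cv2.imread('pics/s3.png')[20:320],cv2.imread('pics/w3.png')[60:360]]);cv2.imwrite('pics/m3.png',cv2.resize(a,(800,214)))"
```

```text
clock: 6.35
tool_pos: [574.4, -2.5, 164.8]
tcp_rot: [0.081, 0.452, -0.158, 0.874]
force: [0.4, -0.0, 0.5]
grip_width: 1.002
clk 6.35 rv [ 0.0009 -0.002  -0.0001] d(m) [-0.0003  0.      0.001 ] tcp [574.3832  -2.5441 164.7688] F [ 0.4179 -0.0271  0.5407] w 1.0017492388761342 q [-0.4527  0.1162  0.1272  2.2866  1.0078  0.4318  0.0143]
```

View pics/m3.png

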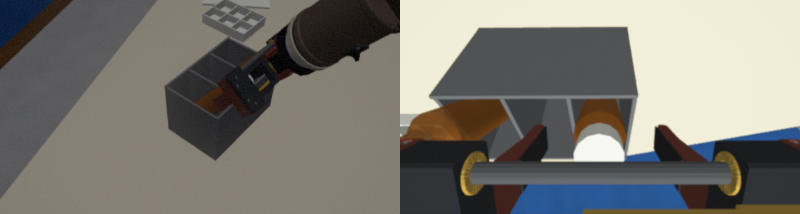

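The cap is centred between the fingers (at about 600,140 in the mosaic, fingertips at 545 and 655). Closing.

```bash
python3 -m jog '[[0,0,0,0,0,0,0.3],[0,0,0,0,0,0,0.6],[0,0,0,0,0,0,1],[0,0,0,0,0,0,1],[0,0,0,0,0,0,1],[0,0,0,0,0,0,1],[0,0,0,0,0,0,1],[0,0,0,0,0,0,1]]' 25;python3 -m jog '[[0,0,0,0,0,0,1],[0,0,0,0,0,0,1]]'; python3 -c "
from rv import *
need(-AX,-BY,FOOT+181*AX)"
```

```text
clock: 7.12
tool_pos: [574.1, -1.8, 164.8]
tcp_rot: [0.08, 0.452, -0.156, 0.874]
force: [1.0, 0.1, -0.3]
grip_width: 0.467
clock: 7.28
tool_pos: [574.1, -1.8, 164.7]
tcp_rot: [0.08, 0.452, -0.156, 0.874]
force: [0.2, -1.1, -0.2]
grip_width: 0.466
clk 7.2833 rv [ 0.0013 -0.0016 -0.0038] d(m) [-0.     -0.0007  0.001 ] tcp [574.1298  -1.7943 164.7142] F [ 0.1667 -1.0791 -0.1749] w 0.4657342168003517 q [-0.4555  0.1154  0.1292  2.2881  1.01    0.4299  0.0145]
```

The opening is 41 mm, so it is holding the body. Next I lift clear and rotate upright about the foot, then check.

```bash
python3 -m jog '[[0,0,0,0,0,0.0075,1],[0,0,0,0,0,0.015,1],[0.033,0.088,0,0.0113,-0.0042,0.022,1],[0.0635,0.17,0,0.0226,-0.0084,0.0274,1],[0.094,0.252,0,0.0344,-0.0128,0.0314,1],[0.125,0.3336,0,0.0457,-0.017,0.0331,1],[0.155,0.415,0,0.0583,-0.0217,0.0345,1],[0.155,0.415,0,0.0583,-0.0217,0.0345,1]]'; python3 -c "
from rv import *
need([0,0,-1],-BY,[650,-31,199])"
```

```text
clock: 7.95
tool_pos: [634.7, -22.4, 200.2]
tcp_rot: [0.114, 0.634, -0.131, 0.753]
force: [0.6, -0.6, -3.9]
grip_width: 0.439
clk 7.95 rv [ 0.0544  0.1611 -0.0066] d(m) [ 0.0153 -0.0086 -0.0012] tcp [634.7387 -22.4405 200.2489] F [ 0.5887 -0.6289 -3.8514] w 0.4387497145084436 q [-0.1371  0.3213  0.0709  1.7317  0.0531  0.9329  1.121 ]
```

```bash
python3 -c "
from rv import *
p=optics.snapshot('side');save(p,'s4');q=optics.snapshot('wrist');save(q,'w4')
a=cv2.resize(cv2.imread('pics/s4.png')[40:240,200:400],(400,400));a=np.hstack([a,cv2.resize(cv2.imread('pics/w4.png'),(400,400))]);cv2.imwrite('pics/m4.png',np.clip(a*1.5,0,255).astype(np.uint8))"
```

```text
(no output)
```

View pics/m4.png

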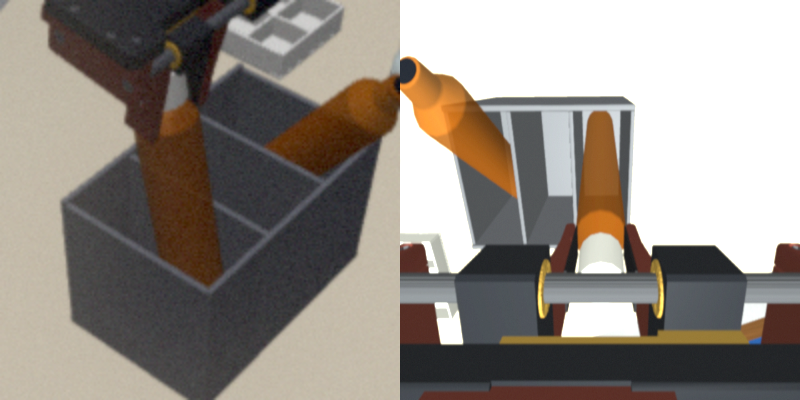

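It is held at the shoulder, about 10° from upright and in line with the tool. Finishing the turn.

```bash
python3 -m jog '[[0.018,0.054,-0.002,0.004,-0.001,0,1],[0.036,0.108,-0.004,0.007,-0.003,0,1],[0.054,0.161,-0.0066,0.01,-0.004,0,1],[0.054,0.161,-0.0066,0.01,-0.004,0,1],[0.054,0.161,-0.0066,0.01,-0.004,0,1]]'; python3 -c "
from rv import *
need([0,0,-1],-BY,[645,-27,187])
import pickle
for c in ['side','top']:
    p=optics.snapshot(c);save(p,c+'5')
a=np.hstack([cv2.resize(cv2.imread('pics/side5.png')[40:240,200:400],(400,400)),cv2.resize(cv2.imread('pics/top5.png')[110:310,240:440],(400,400))]);cv2.imwrite('pics/m5.png',np.clip(a*1.5,0,255).astype(np.uint8))"
```

```text
clock: 8.47
tool_pos: [641.8, -27.7, 197.5]
tcp_rot: [0.124, 0.695, -0.129, 0.697]
force: [0.5, 0.6, -3.5]
grip_width: 0.381
clk 8.4667 rv [0.0082 0.0011 0.0029] d(m) [ 0.0032  0.0007 -0.0105] tcp [641.8244 -27.6832 197.5263] F [ 0.4872  0.6093 -3.5173] w 0.3806910578316816 q [-0.0837  0.437   0.0658  1.5532 -0.0214  1.1514  1.196 ]
```

View pics/m5.png

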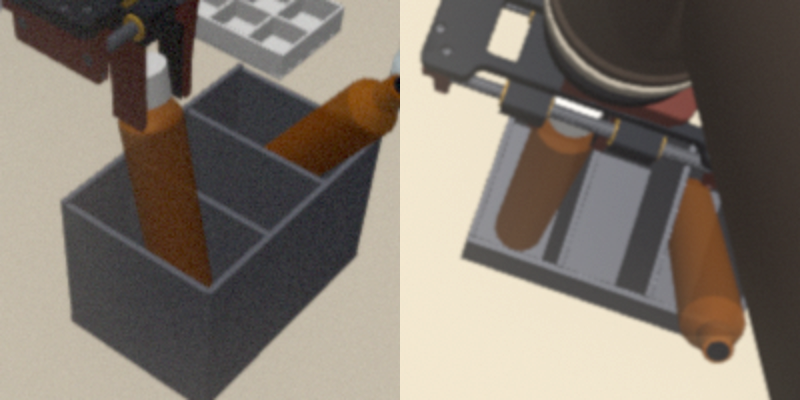

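```bash
cat > fit.py <<'E'
from rv import *
from scipy.optimize import minimize
def fit(x0=(641,-27,6,0,0),lim=dict(side=(115,205),top=(0,205)),lab='capped_mid'):
    pics={c:optics.snapshot(c) for c in ('side','top')};ms={}
    for c,p in pics.items():
        r=masks_of(p,lab);print(c,[(round(q['score'],2),q['extent']) for q in r][:2])
        if r: ms[c]=r[0]['mask'].astype(float)
    yy,xx=np.mgrid[:420,:560];t=np.linspace(0,2*np.pi,40)
    def cost(v):
        foot=np.array(v[:3]);ax=np.array([v[3],v[4],1]);ax/=np.linalg.norm(ax)
        u=np.cross(ax,[0,1,0]);u/=np.linalg.norm(u);w=np.cross(ax,u);e=0
        for c,m0 in ms.items():
            h=np.zeros((1680,2240),np.uint8)
            for a,b in (((0,22),(208,22)),((208,22),(222,17)),((222,17),(245,17))):
                P=np.vstack([foot+ax*k+r*(np.cos(t)[:,None]*u+np.sin(t)[:,None]*w) for k,r in (a,b)])
                cv2.fillConvexPoly(h,cv2.convexHull(np.round(proj(pics[c],P)*4+1.5).astype(np.int32)),1)
            h=cv2.resize(h*255,(560,420),interpolation=cv2.INTER_AREA)/255
            q0,q1=proj(pics[c],[foot+ax*k for k in lim[c]]);s=((xx-q0[0])*(q1-q0)[0]+(yy-q0[1])*(q1-q0)[1])/((q1-q0)@(q1-q0))
            lo=0 if c=='side' else -.3
            e+=(m0*(1-h)).sum()+(h*(1-m0)*((s>lo)&(s<1))).sum()
        return e
    sx=np.array(x0)+np.vstack([np.zeros(5),np.diag([6,6,6,.06,.06])])
    r=minimize(cost,x0,method='Nelder-Mead',options=dict(initial_simplex=sx,maxiter=500,xatol=.005,fatol=.5))
    print('cost',r.fun,'foot',r.x[:3],'slope',r.x[3:],'tilt deg',np.degrees(np.arctan(np.hypot(*r.x[3:]))))
    return pics,r.x
E
python3 -c "
from fit import *
fit()
fit((650,-35,0,-.1,.05))"
```

```text
side [(0.76, [260.0, 62.5, 47.0, 121.5])]
top [(0.7, [287.5, 158.8, 55.5, 72.8])]
cost 218.1921568627451 foot [602.0441 -15.6375   4.6807] slope [ 0.2032 -0.0641] tilt deg 12.030158090726857
side [(0.61, [260.1, 64.3, 46.3, 120.7])]
top [(0.68, [288.6, 160.5, 53.0, 72.1])]
cost 194.1529411764706 foot [603.395  -15.8786   8.2505] slope [ 0.2009 -0.062 ] tilt deg 11.872449237830356
```

The fit shows the bottle slipped in the grip. It is now held near the cap (33.5 mm) and tips 12° past vertical towards +x, with its foot about on the floor. I'll correct that by pitching the tool back about 12° with a small lift.

```bash
python3 -m jog '[[0,0,0,0,0,0.006,1],[0,0,0,0,0,0.012,1],[-0.015,-0.05,0,-0.008,0.002,0.012,1],[-0.03,-0.1,0,-0.015,0.004,0.012,1],[-0.045,-0.15,0,-0.023,0.006,0.012,1],[-0.061,-0.198,0,-0.03,0.0085,0.012,1],[-0.061,-0.198,0,-0.03,0.0085,0.012,1],[-0.061,-0.198,0,-0.03,0.0085,0.012,1]]' 35; python3 -c "
from fit import *
o=ctrl.get_obs();print(o['clock'],o['tool_pos'],o['force'],o['grip_width'])
fit((612,-18,12,0,0))"
```

```text
clock: 9.63
tool_pos: [612.0, -18.4, 212.4]
tcp_rot: [0.115, 0.618, -0.136, 0.766]
force: [0.5, -0.2, -3.9]
grip_width: 0.38
9.6333 [612.0299 -18.4496 212.3976] [ 0.5383 -0.1544 -3.8998] 0.3797521879937808
side [(0.61, [281.2, 74.1, 33.7, 109.5])]
top []
cost 60.1843137254902 foot [611.6653 -17.3701  15.2453] slope [-0.0069  0.0009] tilt deg 0.4009330995060276
```

```bash
python3 -m jog '[[0,0,0,0,0,-0.002,1],[0,0,0,0,0,-0.004,1],[0,0,0,0,0,-0.006,1],[0,0,0,0,0,-0.006,1],[0,0,0,0,0,-0.006,1]]'; python3 -m jog '[[0,0,0,0,0,-0.001,1],[0,0,0,0,0,-0.002,1],[0,0,0,0,0,-0.002,1],[0,0,0,0,0,-0.002,1]]'; python3 -c "
from fit import *
o=ctrl.get_obs();print(o['clock'],o['tool_pos'],o['force'],o['torque'],o['grip_width'])
p,x=fit((612,-18,8,0,0))
save(p['side'],'side6');save(p['top'],'top6')
a=np.hstack([cv2.resize(cv2.imread('pics/side6.png')[40:240,200:400],(400,400)),cv2.resize(cv2.imread('pics/top6.png')[110:310,240:440],(400,400))]);cv2.imwrite('pics/m6.png',np.clip(a*1.5,0,255).astype(np.uint8))"
```

```text
clock: 10.25
tool_pos: [612.3, -19.0, 204.8]
tcp_rot: [0.115, 0.619, -0.137, 0.765]
force: [-0.1, -0.9, -3.3]
grip_width: 0.379
clock: 10.58
tool_pos: [612.4, -19.0, 203.3]
tcp_rot: [0.115, 0.618, -0.136, 0.765]
force: [0.3, 0.2, -4.0]
grip_width: 0.379
10.5833 [612.3958 -18.9712 203.2699] [ 0.2903  0.1766 -4.0426] [0.1452 0.1839 0.0214] 0.37883835546935896
side [(0.94, [281.7, 82.9, 30.2, 101.6])]
top []
cost 69.11764705882352 foot [611.4195 -16.7739   9.538 ] slope [-0.0135  0.0199] tilt deg 1.3753268647780275
```

View pics/m6.png

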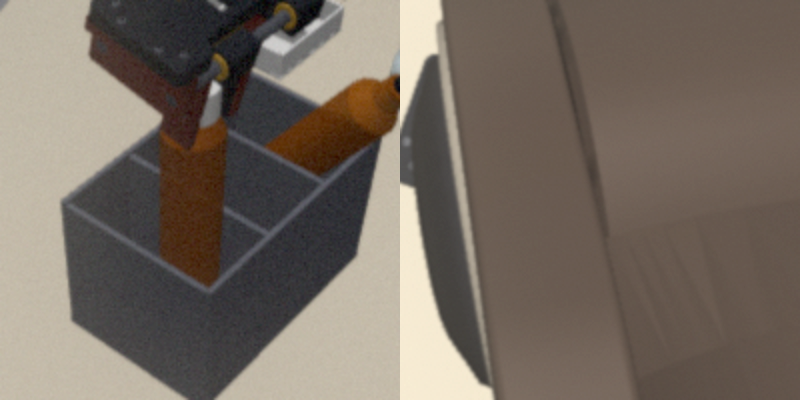

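The side view (bottle from 190,135 to 190,280) shows it nearly vertical and still hanging. The arm hides the top view. Lowering to contact.

```bash
for i in 1 2 3; do python3 -m jog '[[0,0,0,0,0,-0.001,1],[0,0,0,0,0,-0.0015,1],[0,0,0,0,0,-0.0015,1]]' | grep -E 'pos|force'; done
```

```text
tool_pos: [612.3, -19.0, 201.6]
force: [-0.3, -0.6, -3.8]
tool_pos: [612.4, -18.9, 200.1]
force: [-0.3, 0.1, -4.0]
tool_pos: [612.4, -19.0, 198.7]
force: [-0.7, -0.3, -3.1]
```

```bash
for i in 1 2; do python3 -m jog '[[0,0,0,0,0,-0.001,1],[0,0,0,0,0,-0.001,1],[0,0,0,0,0,-0.001,1]]' | grep -E 'pos|force|width'; done
```

```text
tool_pos: [612.4, -18.9, 197.8]
force: [-0.3, -0.5, -3.9]
grip_width: 0.377
tool_pos: [612.4, -19.0, 196.7]
force: [-0.5, -0.0, -4.2]
grip_width: 0.38
```

```bash
python3 -m jog '[[0,0,0,0,0,-0.001,1],[0,0,0,0,0,-0.001,1],[0,0,0,0,0,-0.001,1]]' | grep -E 'pos|force|width'; python3 -m jog '[[0,0,0,0,0,-0.001,1],[0,0,0,0,0,-0.001,1],[0,0,0,0,0,-0.001,1]]' | grep -E 'pos|force|width'; python3 -c "
from fit import *
fit((612,-18,4,0,0))"
```

```text
tool_pos: [612.4, -19.0, 195.7]
force: [-0.2, 0.3, -4.7]
grip_width: 0.379
tool_pos: [612.9, -19.0, 195.4]
force: [0.1, -0.6, 0.5]
grip_width: 0.379
side [(0.95, [281.1, 84.3, 32.9, 101.2])]
top []
cost 87.10980392156861 foot [611.8659 -16.8973   3.1618] slope [-0.0113  0.0244] tilt deg 1.5396384217790131
```

Contact made: Fz went from about -4 to +0.5 N. Releasing.

```bash
python3 -m jog '[[0,0,0,0,0,0,0.6],[0,0,0,0,0,0,0.55],[0,0,0,0,0,0,0.5],[0,0,0,0,0,0,0.4],[0,0,0,0,0,0,0.2],[0,0,0,0,0,0,0],[0,0,0,0,0,0,0],[0,0,0,0,0,0,0]]'; python3 -c "
from fit import *
from scipy.spatial.transform import Rotation as Ro
print(Ro.from_quat(ctrl.get_obs()['tcp_rot']).as_matrix()[:,0])
fit((612,-18,4,0,0))
q=optics.snapshot('wrist');save(q,'w7');p=optics.snapshot('side');save(p,'s7')
a=np.hstack([cv2.resize(cv2.imread('pics/s7.png')[40:240,200:400],(400,400)),cv2.resize(cv2.imread('pics/w7.png'),(400,400))]);cv2.imwrite('pics/m7.png',np.clip(a*1.5,0,255).astype(np.uint8))"
```

```text
clock: 13.4
tool_pos: [612.4, -19.0, 194.7]
tcp_rot: [0.115, 0.618, -0.136, 0.765]
force: [-0.1, -0.7, 0.6]
grip_width: 0.843
[ 0.1983 -0.0669 -0.9779]
side [(0.81, [280.8, 91.2, 34.6, 91.5])]
top []
cost 95.47450980392156 foot [610.8529 -17.7887   5.6589] slope [-0.0382  0.0922] tilt deg 5.69812627838165
```

View pics/m7.png

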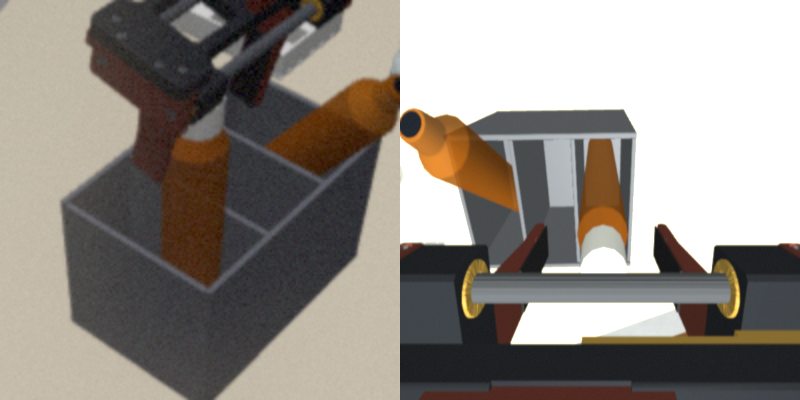

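The bottle is free and centred between the open fingers (wrist view, cap at 603,250). I'll retreat along the tool axis.

```bash
python3 -m jog '[[0,0,0,-0.002,0.0007,0.01,0],[0,0,0,-0.005,0.0017,0.025,0],[0,0,0,-0.009,0.003,0.045,0],[0,0,0,-0.014,0.0047,0.07,0],[0,0,0,-0.02,0.0067,0.1,0],[0,0,0,-0.03,0.009,0.13,0],[0,0,0,-0.05,0.01,0.15,0],[0,0,0,-0.08,0.01,0.16,0]]';python3 -m jog '[[0,0,0,-0.03,0.03,0.01,0],[0,0,0,-0.06,0.06,0.02,0],[0,0,0,-0.09,0.09,0.02,0],[0,0,0,-0.11,0.12,0.02,0],[0,0,0,-0.11,0.15,0.02,0],[0,0,0,-0.11,0.18,0.02,0],[0,0,0,-0.11,0.18,0.02,0]]'; python3 -c "
from fit import *
p,x=fit((612,-18,6,0,0),dict(side=(115,245),top=(0,245)))
save(p['side'],'side8');save(p['top'],'top8')
a=np.hstack([cv2.resize(cv2.imread('pics/side8.png')[40:240,200:400],(400,400)),cv2.resize(cv2.imread('pics/top8.png')[110:310,240:440],(400,400))]);cv2.imwrite('pics/m8.png',np.clip(a*1.5,0,255).astype(np.uint8))"
```

```text
clock: 14.37
tool_pos: [533.6, -8.5, 358.4]
tcp_rot: [0.115, 0.617, -0.136, 0.767]
force: [-0.7, -0.0, 0.6]
grip_width: 1.004
clock: 14.95
tool_pos: [421.0, 176.7, 375.7]
tcp_rot: [0.114, 0.618, -0.133, 0.766]
force: [-0.6, -0.0, 0.2]
grip_width: 1.003
side [(0.63, [282.0, 80.7, 34.2, 100.8])]
top [(0.88, [288.6, 177.6, 47.8, 56.2])]
cost 182.12156862745098 foot [608.6798 -17.934    8.011 ] slope [0.0031 0.0047] tilt deg 0.324914728678039
```

View pics/m8.png

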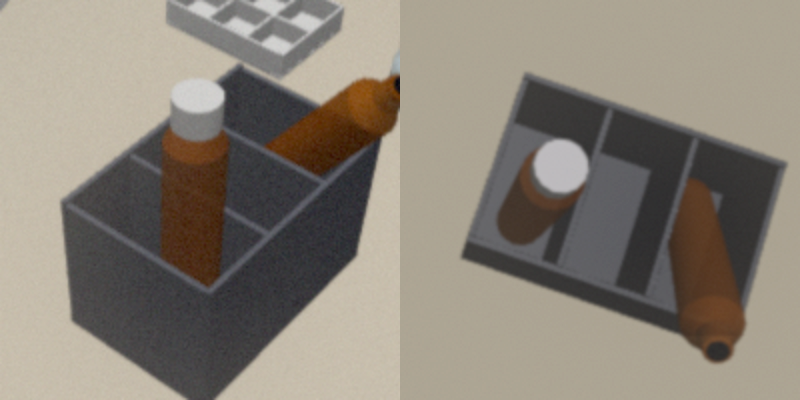

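The bottle stands free on the bin floor, with the cap at (198,95) in the side crop and (560,165) in the top crop. The two-view fit gives a tilt of 0.3°. The open bottle leans as before and the arm is clear, so I'm handing in.

```bash
python3 -c "
from h import *
print(order.sign_off())"
```

```text
the job is handed in; nothing more can be done
None
```

The capped bottle now stands upright on the bin floor in its own bay, released, and the job is handed in. The open bottle was not touched and still leans as it did. It took about 15 s of the 32 s allowed.

**What went wrong on the way**
- **First approach:** I broke it off because joint 7 was reaching its limit, and took the same grasp turned by half a turn instead.
- **Slip in the grip:** I aimed for the body, but the grip slid up to about the cap. The bottle ended up tipped 12° past vertical. I corrected this from the camera fit before setting it down.

**Last checks**
- **Upright:** after the arm had backed off, a fit using both cameras gave a tilt of about 0.3°, with the foot at the height of the bin floor to within about 2 mm.
- **Contact before release:** when I lowered the bottle, the vertical force went from about -4 N to +0.5 N, so the floor was carrying it.
- **Disagreement:** while the gripper was still around the bottle, a fit from the side camera alone read 1.5° of tilt, then 5.7° after release. The gripper was in front of the bottle and the top camera was blocked. The clear two-camera fit afterwards did not confirm those readings.

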